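Drive a bearing bushing out of a printer drive housing

TASK

Take the ejector rod (the drift with the plain straight handle) from its rack and feel for the bore of the bearing housing in the fixture, whose exact place along its slot is not known. Push the brass bushing down through the bore with the rod until it is fully out and stands on the housing's floor, never pressing on the housing or bushing harder than about 30 N (3 kg). Then put the rod back in its empty rack hole and leave the two other drifts in place.

Things in the scene. Friction and masses are not known exactly. Their poses are not given: they have to be found in the camera images.
- fixture: Fixed fixture: aluminium bed plate 160 x 150 x 12 mm, small gears along its x edges (at most 37 mm high). Origin at the centre of its underside on the table, z up. A grey bearing housing, 46 (x) x 60 (y) mm, flat top at height 65 mm, sits tight in a slot along the fixture's y axis, up to 10 mm either way of the middle, on a rubber pad (sinks 1 mm per 10 N pressed).
- slot_middle (a point): Point fixed on the fixture at x = y = 0, z = 65 mm, axes as the fixture's. The housing's vertical bore (12.5 mm diameter, sharp-edged) has its mouth at this x and height, but anywhere from -10 to +10 mm of it along y: that offset is not reported. The bore is 24 mm long (underside at height 41 mm); below it is a gap, open to front and back, down to the housing's floor at height 20 mm.
- bushing (a joint): How far the brass bushing (12 mm diameter, 18 mm tall) has been driven down, in m. At 0 its top is 4 mm below the housing's top (it starts at 0 to 0.003). It sits with a steady friction of about 6 N and stays where it is left. At 0.023 it stands on the housing's floor, a hard stop, its top at height 38 mm and clear of the bore.
- rack: Fixed wooden rack 60 (x) x 180 (y) x 65 mm high. Origin at the centre of its underside. Three vertical through holes 16 mm in diameter at x = 0 and y = -60, 0, +60 mm in the rack's frame; each holds one drift, hanging by its handle's shoulder on the rack's top.
- ejector_grip (a point): Centre of the handle of the ejector rod (120 g, may vary): plain straight black cylinder 24 mm in diameter, 50 mm tall (this point is 25 mm above its lower shoulder), with a steel shank 10 mm in diameter and 55 mm long below it. z up along the rod. It starts upright in any one of the three rack holes.
- ejector_tip (a point): Flat, nearly square-edged lower end (10 mm diameter) of the ejector rod's shank, 80 mm below the handle's centre.
- broad_drift_grip (a point): On the axis of the broad drift, 25 mm above its shoulder: black handle 20 mm in diameter with a flat 32 mm head, 40 mm tall in all. Its 14 mm shank is too thick for the bore. Leave it alone.
- stub_punch_grip (a point): On the axis of the stub punch, 25 mm above its shoulder: black waisted handle up to 24 mm in diameter, 32 mm tall. Its shank is too short. Leave it alone.

How it is judged:
By the outcome, as a careful person would: the job done as asked, in the order asked, and still so for the second after the job is handed in, with the robot touching nothing.
It also fails if it takes over 72 s, if anything falls off the work surface, if the arm or the gripper's body presses on something with over 40 N, if the wrist force passes 120 N, or if a joint passes its speed limit or range.

ROBOT

A 6-joint arm with a two-finger parallel gripper is mounted at the origin on the work surface. World frame = base frame: x ahead of the robot, y to its left, z up, the work surface at z = 0. Lengths are in m, angles in rad, forces in N, time in s.
With the tool pointing down it reaches from about 0.325 to 0.9 m from the base axis. Payload 6.1 kg.
Tool frame: the origin (TCP) lies midway between the tips of the shut fingers; the grasp point (between the pads) lies 19 mm behind it; x points along the fingers, y is the direction in which the jaws open and shut, and the axes are right-handed (so a half turn about x gives the same grasp; the last joint's range is limited). The gripper opens to 85 mm and grips with 20 to 120 N. Pads are 22 mm wide; open, the fingers measure 114 mm over their backs; the gripper's body (76 mm by 85 mm) begins 54 mm behind the grasp point. The pads swing forward as they close: fully open they stand 13 mm farther back than shut.
Start: joints at [1.089, 0.22, 1.526, -0, 1.395, -0.126], TCP at [0.218, 0.586, 0.231] pointing down, gripper open.
Joint ranges: [-2.98, 2.98], [-0.91, 2.08], [0.09, 2.57], [-1.24, 4.39], [0.2, 2.65], [-2.68, 2.68]. Speed limits (rad/s): [2.57, 2.57, 3.01, 3.14, 3.14, 3.14].

INTERFACE

Orientations are given as [roll, pitch, yaw] about the fixed x, y, z axes, in that order (R = Rz(yaw) Ry(pitch) Rx(roll)).
In Python, from plant import movep, move_l, set_joints, gripper_to, hold, inverse_kinematics, observe, get_image, get_calibration, Unreachable, job_done gives the robot as it stands. Calls block until the motion is done:
- movep(position, orientation): joint-space move of the TCP to a pose.
- move_l(position, feed=0.15, rotation=None, max_force=None): straight line of the TCP; rotation=None keeps the orientation; feed is the mean speed in m/s. With max_force (N) it stops when the force on the tool has changed by that much, and returns True; else False.
- set_joints(angles): joint-space move.
- gripper_to(opening, f_grip=None): finger opening in m; f_grip is the grip in N (None keeps the last); returns when the fingers have stopped.
- hold(seconds).
- inverse_kinematics(position, orientation): joint angles nearest the present ones, or None.
- observe(): the state.
- get_image(name): name is "side" or "top"; returns (picture, depth): 480x640x3 uint8, red, green, blue; 480x640 float32, m along the optical axis (not along the pixel's ray), 0 where there is no reading.
- get_calibration(name): a dict with "intrinsics" (3x3 intrinsics, pixels), "dist_coeffs" ([k1, k2, p1, p2, k3] as OpenCV has them; the pictures are not rectified), "world_from_camera" (4x4, takes a point from camera to world coordinates). Camera axes: x right, y down, z forward; pixel columns grow to the right and rows downward; lengths in m; the calibration is good to about 2 mm. A picture is of the moment at which its call begins. get_calibration takes no time and is no camera call.
A pose or a line that the arm cannot do raises Unreachable and nothing moves.
- job_done(): hands the job in, once; it reports no verdict.
The state is a dict: "time_s": time; "q": joint angles; "joint_velocities": joint speeds; "joint_torque": joint torques, N m; "eef_pos": TCP position; "tcp_rot": TCP orientation; "ft_force": force on the tool from outside, world axes, zero at the start; "torque": the same for the moment, N m; "opening": finger opening in m.
Only numpy, scipy, OpenCV 4.12 (cv2) and the standard library are available. Lean on these libraries where they do the work, as an engineer would, in place of code of your own. Each camera call takes 0.05 s, during which the arm holds its last target.

## Working session

There is one attempt and no reset: what is moved stays moved. The work goes in short steps, each a Python script; the robot and the scene stay as the last script left them, time stands still between calls to the robot, and variables do not carry over. Pictures are saved under pics/ and viewed, and the job is handed in when it is done.

```bash
ls; mkdir -p pics; python3 - <<'E'
from plant import *
import cv2,numpy as np
o=observe(); print(o)
for n in ["side","top"]:
    p,d=get_image(n); cv2.imwrite(f"pics/{n}0.png",p[:,:,::-1]); np.save(f"pics/{n}0.npy",d)
    c=get_calibration(n); print(n,c)
E
```

```text
pics
{'time_s': 0.0, 'q': array([ 1.08893504e+00,  2.21225474e-01,  1.52764698e+00,  1.45003487e-05,
        1.39469210e+00, -1.26109915e-01]), 'joint_velocities': array([-0.00162848,  0.00019414, -0.00140817, -0.00113223,  0.00062212,
       -0.00059864]), 'joint_torque': array([-1.52001929e-03, -4.96888518e+01, -3.89399636e+01, -2.61525665e-04,
        1.07144716e-02,  4.64937273e-05]), 'eef_pos': array([0.21740025, 0.58531145, 0.23018066]), 'tcp_rot': array([-1.70414329,  1.56882437, -2.05989722]), 'ft_force': array([-0.04413805,  0.08247946, -0.98744618]), 'torque': array([-0.01385616, -0.02565095, -0.01083687]), 'opening': 0.0855835295848823}
side {'intrinsics': array([[515.82603996,   0.        , 312.73482829],
       [  0.        , 515.82603996, 237.50167962],
       [  0.        ,   0.        ,   1.        ]]), 'dist_coeffs': array([-0.15412388,  0.        ,  0.        ,  0.        ,  0.        ]), 'world_from_camera': array([[-0.98018392, -0.11324054,  0.1625302 ,  0.42684781],
       [-0.1978451 ,  0.51889116, -0.8316305 ,  0.62652309],
       [ 0.00983881, -0.84730664, -0.53101285,  0.41376601],
       [ 0.        ,  0.        ,  0.        ,  1.        ]])}
top {'intrinsics': array([[515.99708258,   0.        , 325.87208046],
       [  0.        , 515.99708258, 227.9502649 ],
       [  0.        ,   0.        ,   1.        ]]), 'dist_coeffs': array([-0.05905094,  0.        ,  0.        ,  0.        ,  0.        ]), 'world_from_camera': array([[-0.00521966, -0.99479075,  0.10180434,  0.44645942],
       [-0.99969871,  0.0027493 , -0.02439102,  0.08134982],
       [ 0.02398407, -0.10190098, -0.99450538,  0.82419762],
       [ 0.        ,  0.        ,  0.        ,  1.        ]])}
```

View pics/side0.png

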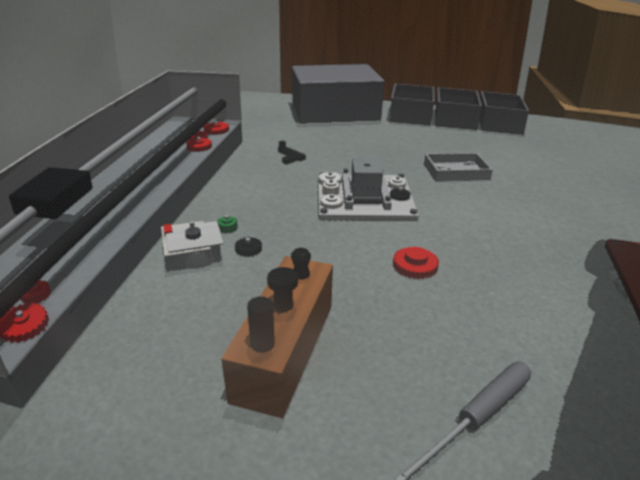

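View pics/top0.png

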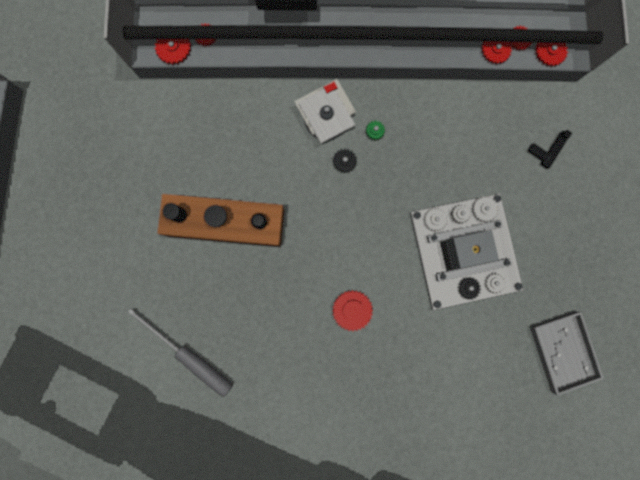

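The ejector is the tall straight handle: nearest one in the side view (~262,325), leftmost in the top view (~175,212). The fixture is at about (467,250) in the top view, with the brass bushing at about (476,249). I'll enlarge both.

```bash
python3 - <<'E'
import cv2
p=cv2.imread("pics/top0.png")
cv2.imwrite("pics/ta.png",cv2.resize(p[180:320,400:540],None,fx=5,fy=5,interpolation=cv2.INTER_CUBIC)[:600,:700] if 0 else cv2.resize(p[188:308,400:540],None,fx=5,fy=5,interpolation=cv2.INTER_CUBIC))
cv2.imwrite("pics/tb.png",cv2.resize(p[180:260,145:300],None,fx=5,fy=5,interpolation=cv2.INTER_CUBIC))
E
```

```text
(no output)
```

View pics/ta.png

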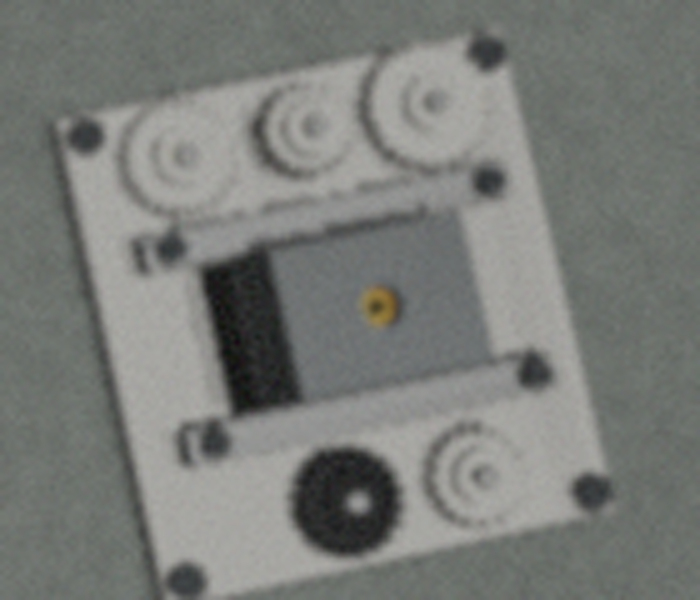

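View pics/tb.png

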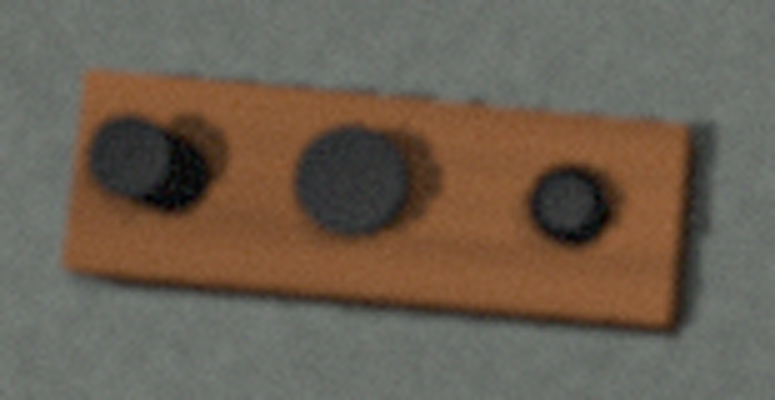

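```bash
cat > h.py <<'E'
import numpy as np,cv2
from plant import *
def ray(n,uv):
    c=get_calibration(n); T=c["world_from_camera"]
    p=cv2.undistortPoints(np.array(uv,float).reshape(-1,1,2),c["intrinsics"],c["dist_coeffs"]).reshape(-1,2)
    return T[:3,3],(T[:3,:3]@np.c_[p,np.ones(len(p))].T).T
def onz(n,uv,z):
    o,d=ray(n,uv); return o+d*((z-o[2])/d[:,2])[:,None]
def proj(n,P):
    c=get_calibration(n); T=np.linalg.inv(c["world_from_camera"])
    return cv2.projectPoints(np.array(P,float).reshape(-1,1,3),cv2.Rodrigues(T[:3,:3])[0],T[:3,3],c["intrinsics"],c["dist_coeffs"])[0].reshape(-1,2)
E
python3 - <<'E'
from h import *
np.set_printoptions(precision=4,suppress=True)
f=lambda L,ox,oy:[(ox+(x-2)/5,oy+(y-2)/5) for x,y in L]
A=f([(379,306)],400,188); print("bushing",onz("top",A,.061),onz("top",A,.058))
H=f([(270,248),(460,208),(492,360),(300,403)],400,188); h=onz("top",H,.065);print("housing",h,h.mean(0),[np.linalg.norm(h[i]-h[i-1]) for i in range(4)])
P=f([(55,122),(507,32),(612,512)],400,188); p=onz("top",P,.012);print("plate",p,np.linalg.norm(p[1]-p[0]),np.linalg.norm(p[2]-p[1]),(p[0]+p[2])/2)
R=f([(88,70),(690,124),(678,322),(66,267)],145,180); r=onz("top",R,.065);print("rack",r,r.mean(0),[np.linalg.norm(r[i]-r[i-1]) for i in range(4)])
print("ej top",onz("top",f([(130,157)],145,180),.115),"broad",onz("top",f([(352,181)],145,180),.105),"stub",onz("top",f([(570,202)],145,180),.097))
d=np.load("pics/top0.npy")
for n,(u,v) in dict(ej=(171,211),broad=(215,216),rack=(190,222),hous=(484,243),bed=(430,225),table=(350,200)).items():
    c=get_calibration("top");T=c["world_from_camera"]; o,r=ray("top",[(u,v)]); print(n,o+r[0]*np.median(d[v-1:v+2,u-1:u+2]))
E
```

```text
bushing [[ 0.4925 -0.1614  0.061 ]] [[ 0.4927 -0.1624  0.058 ]]
housing [[ 0.5098 -0.1277  0.065 ]
 [ 0.5216 -0.1859  0.065 ]
 [ 0.476  -0.194   0.065 ]
 [ 0.4636 -0.1354  0.065 ]] [ 0.4927 -0.1607  0.065 ] [np.float64(0.04680673760040332), np.float64(0.059398103954215985), np.float64(0.04632401905266566), np.float64(0.05988709319875057)]
plate [[ 0.5548 -0.074   0.012 ]
 [ 0.5841 -0.2224  0.012 ]
 [ 0.4294 -0.2506  0.012 ]] 0.15119942900236588 0.15721929628869113 [ 0.4921 -0.1623  0.012 ]
rack [[0.5762 0.306  0.065 ]
 [0.5595 0.1268 0.065 ]
 [0.5006 0.1301 0.065 ]
 [0.5174 0.3109 0.065 ]] [0.5384 0.2184 0.065 ] [np.float64(0.05904453174385585), np.float64(0.17999387797604377), np.float64(0.0589761022677938), np.float64(0.18152845110442747)]
ej top [[0.5432 0.2788 0.115 ]] broad [[0.5376 0.2191 0.105 ]] stub [[0.5325 0.1588 0.097 ]]
ej [0.5432 0.2782 0.1154]
broad [0.5373 0.219  0.1054]
rack [0.5334 0.2632 0.0666]
hous [ 0.5009 -0.1736  0.0648]
bed [ 0.533  -0.1029  0.0201]
table [ 0.5762  0.0218 -0.0003]
```

```bash
python3 - <<'E'
from h import *
np.set_printoptions(precision=3,suppress=True)
P=np.pi/2; yr=-0.092; yf=.195
for nm,p,ps in [("g1a",[.5432,.2788,.074],yr+P),("g1b",[.5432,.2788,.074],yr-P),("g2",[.5432,.2788,.074],yr),("g2up",[.5432,.2788,.26],yr),("f1",[.4926,-.1607,.13],yf),("f2",[.4926,-.1607,.10],yf-P),("f2b",[.4926,-.1607,.10],yf+P),("f0",[.4926,-.1607,.10],yr-P)]:
    print(nm,inverse_kinematics(p,[0,P,ps]))
movep([.5432,.2788,.20],[0,P,yr-P])
gripper_to(.045,20)
move_l([.5432,.2788,.074],.12)
o=observe();print(o["time_s"],o["eef_pos"],o["ft_force"])
gripper_to(0.0,20)
o=observe();print(o["time_s"],o["eef_pos"],o["opening"],o["ft_force"])
gripper_to(.042)
move_l([.5432,.2788,.14],.12)
movep([.5432,.2788,.14],[0,P,yr])
gripper_to(.034)
move_l([.5432,.2788,.074],.12)
gripper_to(0.0,20)
o=observe();print(o["time_s"],o["eef_pos"],o["opening"],o["ft_force"])
gripper_to(.034)
move_l([.5432,.2788,.16],.15)
movep([.45,.40,.25],[0,P,yr])
o=observe();print(o["time_s"])
for n in ["side","top"]:
    p,d=get_image(n); cv2.imwrite(f"pics/{n}1.png",p[:,:,::-1])
    if n=="top": cv2.imwrite("pics/tb1.png",cv2.resize(p[180:260,145:300,::-1],None,fx=5,fy=5,interpolation=cv2.INTER_CUBIC))
    else: cv2.imwrite("pics/sb1.png",cv2.resize(p[230:420,210:350,::-1],None,fx=3,fy=3,interpolation=cv2.INTER_CUBIC))
E
```

```text
g1a None
g1b [ 0.345  0.343  1.689 -0.     1.109  0.437]
g2 [ 0.345  0.343  1.689 -0.     1.109 -1.134]
g2up [ 0.345  0.169  1.532 -0.     1.441 -1.134]
f1 [-0.468  0.064  1.9    0.     1.178 -2.233]
f2 [-0.468  0.103  1.92  -0.     1.118 -0.663]
f2b [-0.468  0.103  1.92   0.     1.118  2.479]
f0 [-0.468  0.103  1.92  -0.     1.118 -0.376]
3.4167 [0.544 0.279 0.075] [ 0.827 -0.057 -0.276]
3.7333 [0.544 0.279 0.075] 0.02220157165785089 [-0.109 -0.164  4.384]
7.35 [0.544 0.279 0.075] 0.02219578864346505 [ 0.538 -0.082  1.254]
9.0917
```

View pics/top1.png

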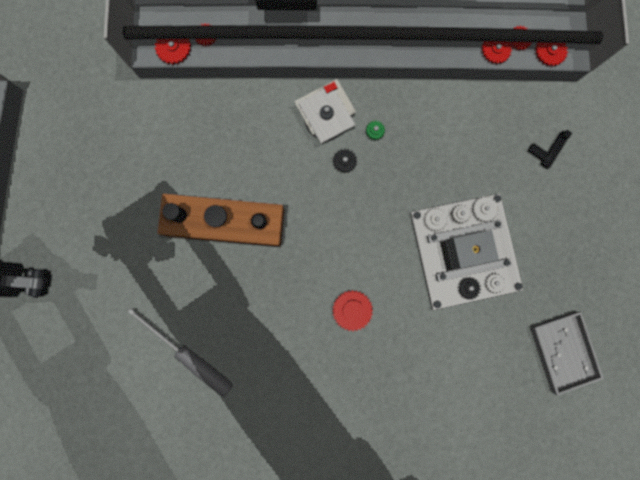

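View pics/tb1.png

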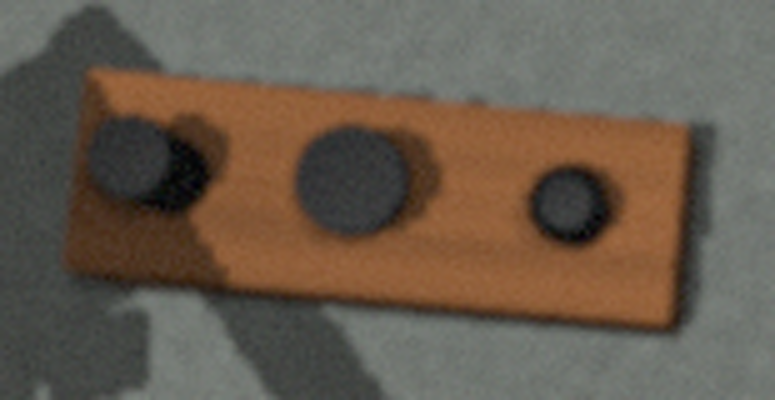

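View pics/sb1.png

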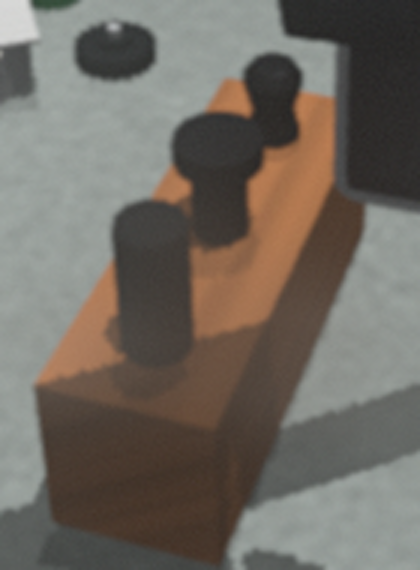

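Camera and arm agree: the rod's centre lies at (0.543, 0.279) in both, and it still hangs upright at crop (129,157). Next I grip it firmly, lift and carry it over the bore.

```bash
python3 - <<'E'
from h import *
np.set_printoptions(precision=4,suppress=True)
P=np.pi/2; yr=-0.092; yf=.195
movep([.5432,.2788,.16],[0,P,yr-P])
gripper_to(.045)
move_l([.5432,.2788,.074],.12)
gripper_to(0.0,90)
o=observe();print(o["time_s"],o["eef_pos"],o["opening"],o["ft_force"])
move_l([.5432,.2788,.20],.12)
o=observe();print(o["time_s"],o["eef_pos"],o["opening"],o["ft_force"])
movep([.493,-.1607,.17],[0,P,yf-P])
o=observe();print(o["time_s"],o["eef_pos"],o["opening"],o["ft_force"],o["torque"])
for n in ["side","top"]:
    p,d=get_image(n); cv2.imwrite(f"pics/{n}2.png",p[:,:,::-1])
    if n=="side": cv2.imwrite("pics/sb2.png",cv2.resize(p[80:230,290:440,::-1],None,fx=4,fy=4,interpolation=cv2.INTER_CUBIC))
E
```

```text
11.8583 [0.5442 0.2792 0.0755] 0.021025118983985343 [-0.3275 -0.0134  5.3764]
13.0583 [0.5425 0.2786 0.1988] 0.021301199580661533 [-1.0107  0.268  -2.3913]
14.6833 [ 0.4934 -0.1601  0.1701] 0.02108811876664739 [ 0.6047  0.5716 -1.586 ] [ 0.0118  0.0082 -0.0138]
```

View pics/sb2.png

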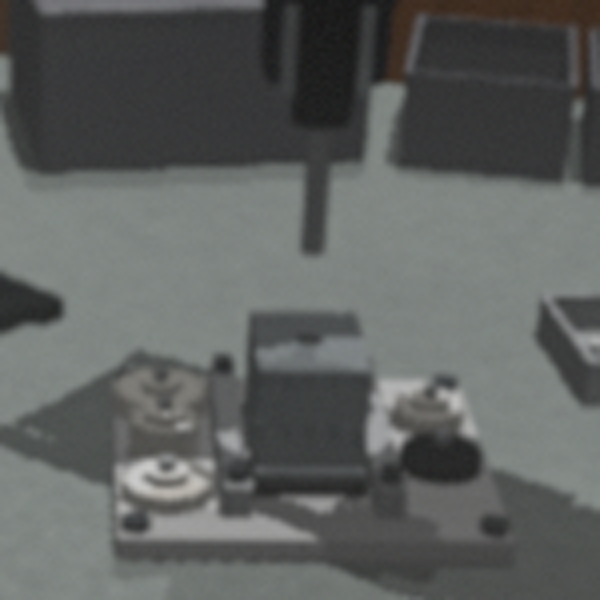

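View pics/top2.png

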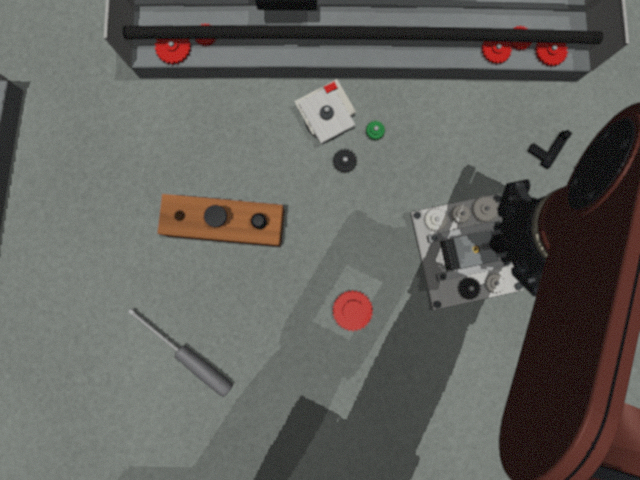

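The side crop shows the shank (bottom at 313,250) in line with the bore mouth (309,337), and the top view shows the empty rack hole at (179,215). Next I probe.

```bash
python3 - <<'E'
from h import *
np.set_printoptions(precision=4,suppress=True)
bx,by=.493,-.1607
move_l([bx,by,.134],.08); hold(.2)
o=observe();print(o["time_s"],o["eef_pos"],o["ft_force"],o["torque"])
hit=move_l([bx,by,.1215],.012,max_force=5)
o=observe();print(hit,o["time_s"],o["eef_pos"],o["ft_force"],o["torque"])
E
```

```text
15.5833 [ 0.4934 -0.161   0.1346] [ 0.0534 -0.459  -1.8068] [0.0127 0.0376 0.0255]
True 16.4333 [ 0.4929 -0.1607  0.1231] [-0.312   0.4405  3.6393] [ 0.0291  0.1189 -0.0296]
```

Contact at tip height ≈58 mm, well below the 65 mm top, so it's in the bore on the bushing. Next I push, checking partway.

```bash
python3 - <<'E'
from h import *
np.set_printoptions(precision=4,suppress=True)
bx,by=.493,-.1607
for z in (.117,.111,.1065):
    hit=move_l([bx,by,z],.012,max_force=12)
    o=observe();print(hit,o["time_s"],o["eef_pos"],o["ft_force"],o["torque"])
    if hit: break
E
```

```text
False 17.025 [ 0.4931 -0.1607  0.1172] [0.9464 0.4721 3.5073] [ 0.0818  0.2096 -0.0277]
False 17.675 [ 0.493  -0.1607  0.111 ] [-0.5274 -0.2549  4.2782] [ 0.0295  0.0278 -0.0793]
False 18.2 [ 0.493  -0.1607  0.1065] [-0.3919 -0.3345  2.7185] [0.0216 0.0292 0.062 ]
```

Steady friction of about 5–6 N with no side force. Next I push on to the floor stop.

```bash
python3 - <<'E'
from h import *
np.set_printoptions(precision=4,suppress=True)
bx,by=.493,-.1607
hit=move_l([bx,by,.0965],.006,max_force=11)
o=observe();print(hit,o["time_s"],o["eef_pos"],o["ft_force"],o["torque"],o["opening"])
hold(.2);o=observe();print(o["eef_pos"],o["ft_force"])
E
```

```text
True 19.2167 [ 0.4933 -0.161   0.1022] [-2.4791  0.8447  9.2497] [0.2723 0.671  0.0251] 0.02105919812460871
[ 0.4933 -0.1609  0.1023] [-2.2867  0.721   7.7376]
```

```bash
python3 - <<'E'
from h import *
np.set_printoptions(precision=4,suppress=True)
bx,by=.493,-.1607
hit=move_l([bx,by,.098],.005,max_force=7)
o=observe();print(hit,o["time_s"],o["eef_pos"],o["ft_force"],o["torque"],o["opening"])
move_l([bx,by,.20],.05)
o=observe();print(o["time_s"],o["eef_pos"],o["ft_force"])
movep([.46,.05,.22],[0,np.pi/2,-.1-np.pi/2])
o=observe();print(o["time_s"],o["eef_pos"],o["ft_force"])
for n in ["side","top"]:
    p,d=get_image(n); cv2.imwrite(f"pics/{n}3.png",p[:,:,::-1])
    if n=="side": cv2.imwrite("pics/sb3.png",cv2.resize(p[140:230,310:430,::-1],None,fx=6,fy=6,interpolation=cv2.INTER_CUBIC))
    else: cv2.imwrite("pics/tb3.png",cv2.resize(p[188:308,400:540,::-1],None,fx=5,fy=5,interpolation=cv2.INTER_CUBIC))
E
```

```text
True 19.8833 [ 0.4934 -0.161   0.1021] [-2.6036  1.9912 11.2297] [0.3341 0.7621 0.0185] 0.02125931146499239
22.0 [ 0.4928 -0.1606  0.1997] [ 0.176   0.6273 -0.7873]
22.8667 [0.4603 0.0495 0.22  ] [ 0.5192 -0.8061 -1.1042]
```

View pics/sb3.png

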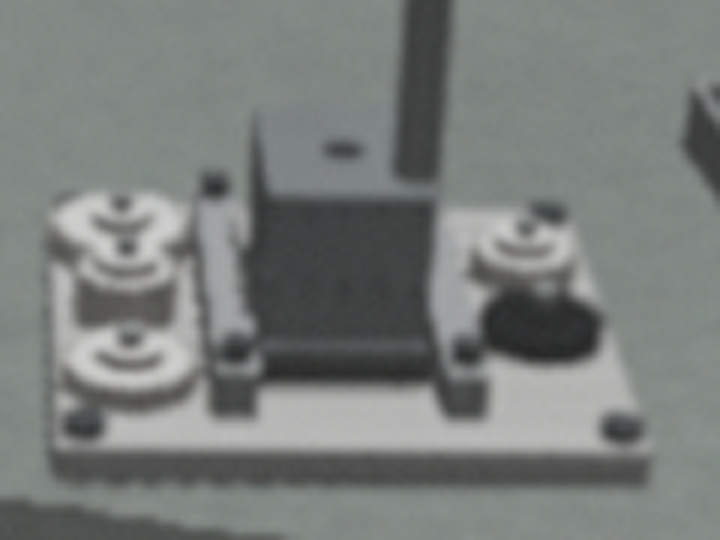

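View pics/top3.png

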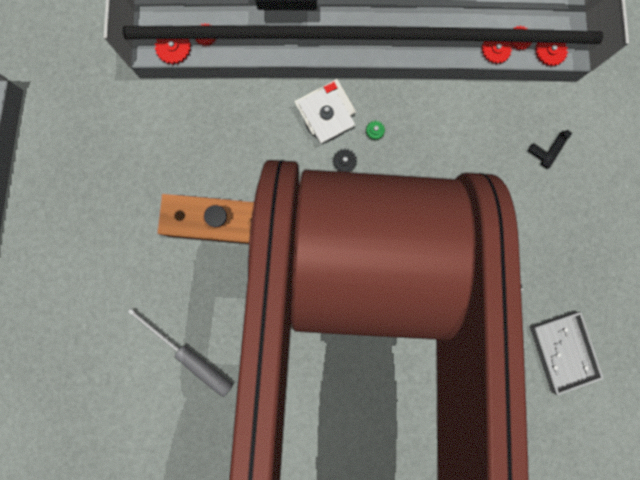

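View pics/side3.png

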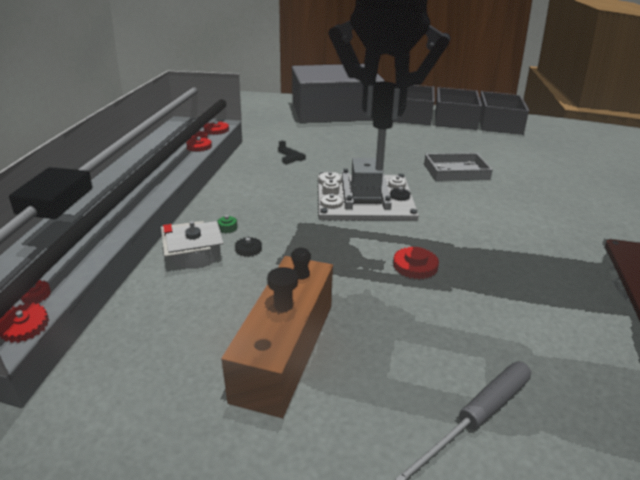

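The bushing is no longer visible in the bore mouth and the stop was hard: the height didn't change with added force. It stopped at tip ≈36.7 mm, which is 38 mm less about 1.3 mm pad sink. The rod still looks straight. Next I return it to the empty hole at top (179,215) / side (263,345).

```bash
python3 - <<'E'
from h import *
np.set_printoptions(precision=4,suppress=True)
P=np.pi/2; yr=-0.092
print(onz("top",[(179.5,215.5)],.065),onz("side",[(263,345)],.065))
x,y=.5434,.2788
movep([x,y,.20],[0,P,yr-P])
o=observe();print(o["time_s"],o["eef_pos"],o["ft_force"])
move_l([x,y,.135],.10); hold(.1)
o=observe();print(o["time_s"],o["eef_pos"],o["ft_force"])
for n in ["side","top"]:
    p,d=get_image(n)
    if n=="side": cv2.imwrite("pics/sb4.png",cv2.resize(p[230:420,190:370,::-1],None,fx=3,fy=3,interpolation=cv2.INTER_CUBIC))
    else: cv2.imwrite("pics/tb4.png",cv2.resize(p[188:308,400:540,::-1],None,fx=5,fy=5,interpolation=cv2.INTER_CUBIC))
hit=move_l([x,y,.110],.05,max_force=6)
o=observe();print(hit,o["time_s"],o["eef_pos"],o["ft_force"])
E
```

```text
[[0.5433 0.2793 0.065 ]] [[0.5418 0.281  0.065 ]]
23.9333 [0.5435 0.2774 0.1998] [-0.3768 -0.6461 -1.1362]
24.8333 [0.5442 0.2791 0.1362] [ 0.7265 -0.0794 -1.5246]
False 25.5833 [0.5433 0.2788 0.1098] [ 0.807  -0.8588 -1.4503]
```

View pics/tb4.png

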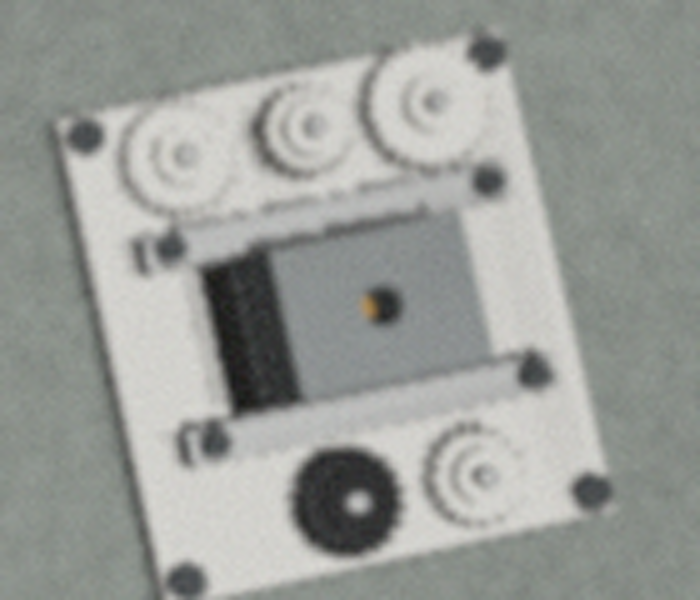

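View pics/sb4.png

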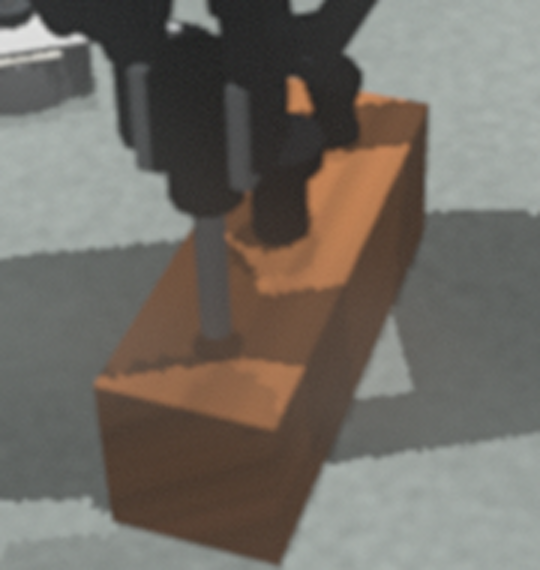

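The bore now shows dark and deep, with only a sliver of brass at its far bottom (crop 370,308). The shank is entering its own hole (crop 213,345). I lower it, release and retreat.

```bash
python3 - <<'E'
from h import *
np.set_printoptions(precision=4,suppress=True)
P=np.pi/2; yr=-0.092
x,y=.5434,.2788
hit=move_l([x,y,.078],.05,max_force=8)
o=observe();print(hit,o["time_s"],o["eef_pos"],o["ft_force"])
hit=move_l([x,y,.0725],.01,max_force=5)
o=observe();print(hit,o["time_s"],o["eef_pos"],o["ft_force"])
gripper_to(.045,20); hold(.2)
o=observe();print(o["time_s"],o["eef_pos"],o["ft_force"],o["opening"])
move_l([x,y,.17],.1)
movep([.40,.35,.30],[0,P,yr-P])
hold(.5)
o=observe();print(o["time_s"],o["ft_force"])
for n in ["side","top"]:
    p,d=get_image(n); cv2.imwrite(f"pics/{n}5.png",p[:,:,::-1])
E
```

```text
False 26.375 [0.5436 0.2788 0.0781] [-1.3944 -0.047  -0.3844]
True 26.7667 [0.5438 0.2789 0.0755] [-0.8358  0.2877  5.7675]
27.325 [0.5426 0.2785 0.074 ] [-1.1769 -0.4737  0.2982] 0.04509311770650688
29.775 [-0.3907  0.4059  0.1744]
```

View pics/side5.png

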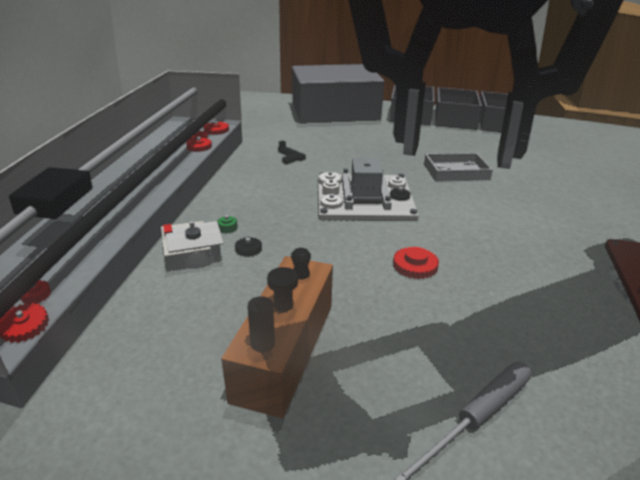

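View pics/top5.png

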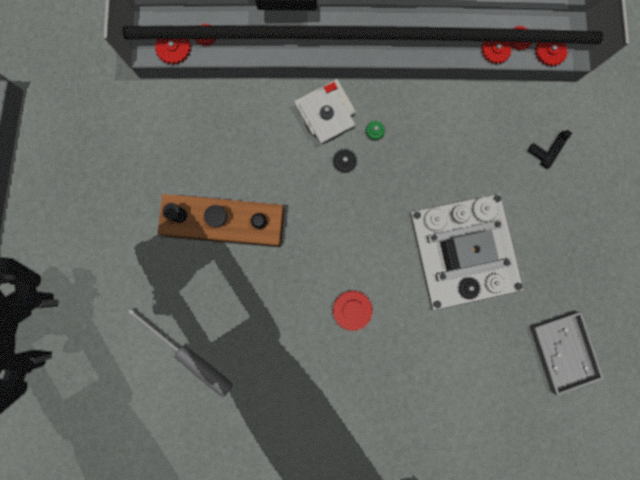

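The rod stands upright in its hole (side 262,325; top 175,212) and the other two drifts haven't moved. It landed at TCP height 75.5 mm, the same as when I gripped it, so it didn't slip during the push.

```bash
python3 -c "
from plant import *
job_done()"
```

```text
the job is handed in; nothing more can be done
```

I drove the bushing down to the housing's floor with the ejector rod, put the rod back in its own rack hole, and handed the job in. It took about 30 s of the 72 s allowed.

- **Finding the bore:** The first probe entered it and met the bushing at a tip height of about 58 mm, so no wider search was needed.
- **Pushing:** Friction was steady at about 5–6 N. The bushing then met a hard stop, where extra force gave no more travel. The push on it read at most about 13 N, against the 30 N limit.
- **Depth:** The tip stopped at about 36.7 mm, which fits the 38 mm floor position plus about 1.3 mm of rubber pad sink. The top camera then showed a deep, dark bore with only a sliver of brass at the bottom.
- **Side load:** About 3 N of side force appeared at the stop and went away on retreat.
- **Return:** The rod came to rest at the same height as when I gripped it, so it had not slipped in the gripper. It stands upright, the other two drifts look unmoved, and the gripper is clear of everything.

No check failed. The cameras do not show the bushing standing on the floor directly, so that rests on the stop height and the top view down the bore.

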